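# Slide the trainer carrier into its locating notches and bolt it in

### The arm

A 6-joint arm with a two-finger parallel gripper is mounted at the origin on the work surface; the furniture and walls round the work are solid. World frame = base frame: x ahead of the robot, y to its left, z up, the work surface at z = 0. Lengths are in m, angles in rad, forces in N, time in s.
With the tool pointing down it reaches from about 0.325 to 0.9 m from the base axis. Payload 6.1 kg.
Tool frame: the origin (TCP) lies on the centre line of the jaws, within the pads' length; the fingertips stand 8 mm ahead of it and the grasp point (between the pads) lies 11 mm behind it; z points along the fingers, y is the line along which they close (so a half turn about z gives the same grasp; the last joint's range is limited). The gripper opens to 87 mm and grips with 3 to 60 N. Pads are 19 mm wide; open, the fingers measure 117 mm over their backs; the gripper's body (75 mm by 190 mm) begins 51 mm behind the grasp point.
Start: joints at [-1.288, 0.22, 1.526, -0, 1.395, -0.126], TCP at [0.248, -0.573, 0.231] pointing down, gripper open.
Joint ranges: [-2.98, 2.98], [-0.91, 2.08], [0.09, 2.57], [-1.24, 4.39], [0.2, 2.65], [-2.68, 2.68]. Speed limits (rad/s): [2.57, 2.57, 3.01, 3.14, 3.14, 3.14].

### API

Orientations are given as a rotation vector (axis times angle).
In Python, from workcell import manip gives the robot as it stands. The module is installed in compiled form; this text tells all that it offers.
- The arm moves only by the tool step_arm, never from a script. Its argument "motion" is a list of rows, each a list of 5 numbers: the gripper's target within -1 to 1 (shut at 1, half-way at 0, fully open at -1), then the shift along the tool's x, y, z as a fraction of full scale, then the turn about the tool's z as a fraction of full scale. In form: [[gripper, dx, dy, dz, turn], ...]. A call has exactly 5 rows; each row shifts and turns the commanded pose from where the row before left it, along the tool's axes as they then stand; what a row does not reach is not made up. Full scale, the value 1, is 4 cm for a shift and 0.15 rad for a turn. A row lasts 1/10 s, in which the tool goes at most 50 mm and 8.59 degrees, less where a joint would pass 70% of its speed; a pose out of reach is approached as far as the arm can. A call with a number of a shift or a turn outside -1 to 1 is refused whole. A call with a gripper value outside its range is refused whole. The fingers move at their own pace and stop on an object; the grip force is fixed at half the most. Time passes only in rows, so rows that do not move let the fingers close, or fill a call up. It gives the time, the measured TCP pose, the force, the opening and the grip force at its end, in the units of the state.
- manip.sense(): the state, without advancing time (a new reading comes with each control period).
- manip.camera(name): name is "scene" or "top" or "wrist"; returns (picture, depth): 420x560x3 uint8, red, green, blue; 420x560 float32, m along the optical axis (not along the pixel's ray), 0 where there is no reading.
- manip.calibration(name): a dict with "fov_y" (degrees; the focal length in pixels is half the picture's height over the tangent of half this angle, whatever the lens; pixels are square), "cx", "cy" (the principal point, pixels), "dist_coeffs" ([k1, k2, p1, p2, k3] as OpenCV has them; the pictures are not rectified), "R" (3x3) and "t" (3): a world point X has camera coordinates R X + t. Camera axes: x right, y down, z forward; pixel columns grow to the right and rows downward; lengths in m; the calibration is good to about 2 mm. A picture is of the moment at which its call begins: read the wrist's pose just before it. calibration takes no time and is no camera call; for the wrist camera it gives the pose at the moment of the call.
- manip.close_job(): hands the job in; it is judged then, once.
The state is a dict: "time": time; "joint_positions": joint angles; "joint_vel": joint speeds; "joint_torque": joint torques, N m; "eef_pos": TCP position; "tool_rot": TCP orientation; "ft_force": force on the tool from outside, world axes, zero at the start; "torque": the same for the moment, N m; "gripper_width": finger opening in m; "gripper_force": force on a finger pad.
Only numpy, scipy, OpenCV 4.12 (cv2) and the standard library are available. Lean on these libraries where they do the work, as an engineer would, in place of code of your own. Each camera call takes 0.05 s, during which the arm holds its last target. There are 200 camera calls.

### The job

Push the carrier board with the circuit trainer along its rails, away from its upright push lip, until it drops into the locating notches and sits fully down. Then push the keeper bolt's knob fully inwards, so that the bolt covers the edge of the seated board. Only push: never lift or tip the board, and leave the loose things round the bay where they are.

Things in the scene. Friction and masses are not known exactly. Their poses are not given: they have to be found in the camera images.
- bay: fixed aluminium rail bay, 363 mm long (x -185 to +178), 157 mm wide plus the keeper housing on its -y side, which faces the robot. Origin on the worktop, midway between the rails. +x is the direction in which the board is to be slid, z up; yaw within 0.3 rad of -pi/2. Side guides (outer faces y = +-78.5 mm) rise to z = 52 mm and guide the board's edges with 2.5 mm play each side
- rail_top (a point): point in the bay at its x = y = 0, at the height of the rails' running surface (z = 40 mm). Rails lie at y = 38 to 73 mm either side; the 76 mm between them is open down to an 8 mm base plate. Each rail is split into an outer track for the board's front feet and an inner track for the rear feet, so no foot can drop too early
- seat (a point): where the carrier's origin lies when seated: x = 80 mm, y = 0, z = 33 mm in the bay's frame. There all four feet (20 mm long) drop together into notches 27 mm long, 7 mm deep (outer tracks: centred x = 145 mm; inner: x = 15 mm). Play 3.5 mm either way along x; the square far walls of the notches then stop the board firmly
- carrier: loose grey board, 180 mm (x) by 140 mm (y), 8 mm thick, on four black feet 8 mm high, about 0.5 kg, a circuit trainer (150 x 100 x 33 mm) fixed on top. Origin: centre of the board in the plane of the feet's soles; axes as the bay's. Starts 90 to 135 mm short of the seat. Origin 40 mm above the worktop riding, 33 mm seated; board top (16 mm higher) is then 4 mm above or 3 mm below the guides' tops
- push_face (a point): centre of the outer (-x) face of the aluminium push lip across the board's trailing end: 64 mm wide, 30 mm high, 6 mm thick, at x = -90 mm and 17 mm above the carrier's origin, so the face spans 2 to 32 mm above it. Push here in the bay's +x direction; sliding takes about 2 to 6 N
- keeper (a joint): travel of the keeper bolt in m: 0 drawn back, 0.026 fully in; moves along the bay's +y (away from the robot) against about 1.5 N of friction, no spring. Starts at 0 to 0.004. Flat steel bolt 22 mm wide, underside 53 mm and top 61 mm above the worktop: it passes over a seated board but strikes the edge of one still riding. Fully in it covers 16 mm of the board's edge
- keeper_knob (a point): centre of the top of the bolt's upright dark knob, 95 mm above the worktop; stem 12 mm, head 16 mm in diameter (head's lowest point 89 mm, foot collar 18 mm wide up to 64 mm), standing 34 mm above the bolt. In the bay's frame at x = 60 mm; y = -98 mm drawn back, -72 mm fully in. On its -y side nothing of the bay stands higher than 63 mm
- metal_block: bystander: loose milled aluminium block, 40 x 45 x 41 mm, origin under its centre, on the far side of the bay
- tape_measure: bystander: loose tape measure, 35 x 68 x 60 mm, origin under its centre, on the far side of the bay
- solder_spool: bystander: loose solder spool, 56 mm across, 36 mm high, origin under its centre, on the near side of the bay by the carrier's starting end
Not all that is in view belongs to the job. What is meant by the carrier is not red, and is the smaller of those in its own colour.

How it is judged:
On the way, in this order (a step that is already met when the one before it is completed fails the run):
1. the board has dropped into all four notches, the keeper still drawn back (z of carrier in the frame of bay below 0.0355 m and x of carrier in the frame of bay between 0.074 and 0.086 m and angle between carrier's own z axis and vertical below 0.03 rad and value of joint keeper below 0.012 m), for 0.2 s.
2. the keeper bolt is pushed in over the board (value of joint keeper above 0.022 m), for 0.2 s.
At the end, for the whole second after the job is handed in: the board lies level (within 0.03 rad) and at rest in all four notches: its origin 30 to 35.5 mm above the worktop and 74 to 86 mm along the bay; the keeper is at 22 mm or more (z of carrier in the frame of bay between 0.03 and 0.0355 m and x of carrier in the frame of bay between 0.074 and 0.086 m and angle between carrier's own z axis and vertical below 0.03 rad and linear speed of carrier below 0.01 m/s and value of joint keeper above 0.022 m); the robot touches nothing.
It fails at once if the board is lifted off its rails (more than 7 mm above riding height) (z of carrier in the frame of bay above 0.047 m).
It fails at once if the board is tipped by more than 0.15 rad (angle between carrier's own z axis and vertical above 0.15 rad).
It fails at once if a bystander is moved by more than 20 mm (distance of any of metal_block, tape_measure, solder_spool from where it was at the start of the episode above 0.02 m).
It also fails if it takes over 45 s, if anything falls off the work surface, if the arm or the gripper's body presses on something with over 40 N, if the wrist force passes 120 N, or if a joint passes its speed limit or range.

## Working session

There is one attempt and no reset: what is moved stays moved. The work goes in short steps, Python scripts to look and compute and a tool call to move; the robot and the scene stay as the last step left them, time stands still between calls to the robot, and variables do not carry over. Pictures are saved under pics/ and viewed, at most 10 in all, crops included, and the job is handed in when it is done.

Besides the shell and the picture viewer there is one more tool, called in YAML: its name, and indented under it one key for each argument. step_arm: Moves the arm, as the interface text tells. Shift numbers are shares of 4 cm and turn numbers shares of 0.15 rad, none past 1 either way. Its arguments: {"type":"object","properties":{"motion":{"type":"array","items":{"type":"array","items":{"type":"number"}}}},"required":["motion"]}

```bash
mkdir -p pics
cat > h.py <<'E'
import numpy as np, cv2
from workcell import manip
def K(c,shape=(420,560)):
    f=shape[0]/2/np.tan(np.radians(c["fov_y"])/2)
    return np.array([[f,0,c["cx"]],[0,f,c["cy"]],[0,0,1]])
def grab(n):
    c=manip.calibration(n); p,d=manip.camera(n); return c,p,d
def unproj(c,d):
    h,w=d.shape; u,v=np.meshgrid(np.arange(w),np.arange(h))
    pts=np.stack([u,v],-1).reshape(-1,1,2).astype(np.float64)
    n=cv2.undistortPoints(pts,K(c),np.array(c["dist_coeffs"])).reshape(h,w,2)
    X=np.dstack([n*d[...,None],d])
    return (X-np.array(c["t"]))@np.array(c["R"])
def save(n,p): cv2.imwrite("pics/"+n,p[...,::-1])
E
python3 - <<'E'
from h import *
s=manip.sense();print(s["time"],s["eef_pos"],s["tool_rot"],s["ft_force"],s["gripper_width"])
for n in("scene","top"):
    c,p,d=grab(n);save(n+"0.png",p);np.savez(n+"0.npz",p=p,X=unproj(c,d),d=d);print(n,c["fov_y"],c["t"])
E
```

```text
0.0 [ 0.24825366 -0.57293204  0.22944451] [-3.07433272e+00 -6.37239462e-01  2.45776104e-04] [ 0.45945854 -0.16844235  0.99169163] 0.0868837123665899
scene 57.53261926927176 [0.51882216 0.27904532 0.74681483]
top 42.87690343809266 [0.25657324 0.53753855 1.23261224]
```

View pics/top0.png

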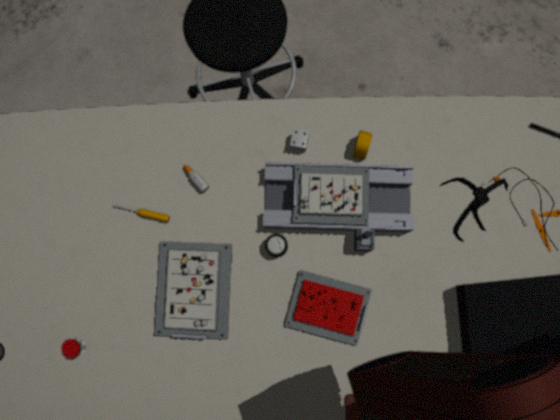

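View pics/scene0.png

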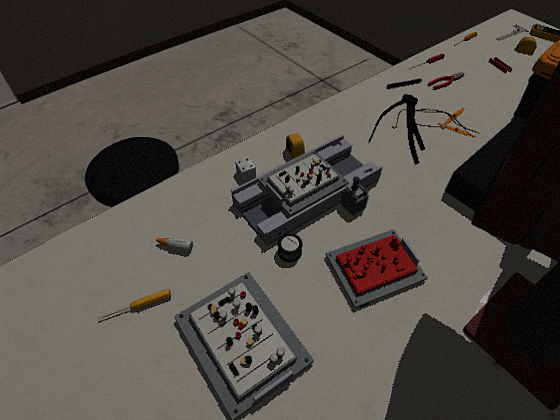

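Candidates in the top view are the white trainer in the bay at (332,195), the large white trainer loose at (193,290), and the red trainer at (328,307). The one in the bay fits: it isn't red and it's the smaller of the two white ones. I'll confirm in a crop and measure.

Run:
```python
from h import *
z=np.load("top0.npz");p,X=z["p"],z["X"]
cr=p[120:270,240:440];save("crop0.png",cv2.resize(np.clip(cr*1.6,0,255).astype(np.uint8),None,fx=4,fy=4,interpolation=cv2.INTER_CUBIC))
for u,v in[(193,290),(328,307),(332,195),(230,250),(268,168),(410,168),(267,228),(410,226),(390,195),(278,195),(297,195),(366,232),(276,244),(300,138),(362,145)]:
    print((u,v),X[v,u].round(4))
sub=X[120:270,240:440].reshape(-1,3)
h,e=np.histogram(sub[:,2],np.arange(-.01,.12,.003))
print([(round(float(a),3),int(b)) for a,b in zip(e,h)])
```

```text
(193, 290) [0.3594 0.4594 0.0406]
(328, 307) [0.3128 0.1389 0.0265]
(332, 195) [0.5748 0.1231 0.0717]
(230, 250) [0.4556 0.3722 0.019 ]
(268, 168) [0.6535 0.275  0.0379]
(410, 168) [ 0.6416 -0.0724  0.0502]
(267, 228) [0.5101 0.2818 0.0008]
(410, 226) [ 0.5004 -0.0658  0.0379]
(390, 195) [ 0.5845 -0.0273  0.0049]
(278, 195) [0.5907 0.2526 0.0105]
(297, 195) [0.5796 0.2058 0.0591]
(366, 232) [0.4814 0.05   0.0958]
(276, 244) [0.466  0.2592 0.0341]
(300, 138) [0.7267 0.1942 0.0424]
(362, 145) [0.6996 0.0439 0.0597]
[(-0.01, 72), (-0.007, 1151), (-0.004, 5323), (-0.001, 7796), (0.002, 3958), (0.005, 1268), (0.008, 786), (0.011, 278), (0.014, 79), (0.017, 59), (0.02, 79), (0.023, 66), (0.026, 78), (0.029, 98), (0.032, 318), (0.035, 706), (0.038, 1097), (0.041, 754), (0.044, 235), (0.047, 297), (0.05, 594), (0.053, 874), (0.056, 741), (0.059, 360), (0.062, 197), (0.065, 549), (0.068, 1000), (0.071, 623), (0.074, 154), (0.077, 52), (0.08, 39), (0.083, 40), (0.086, 48), (0.089, 61), (0.092, 32), (0.095, 18), (0.098, 3), (0.101, 0), (0.104, 0), (0.107, 0), (0.11, 0), (0.113, 0), (0.116, 0)]
```

View pics/crop0.png

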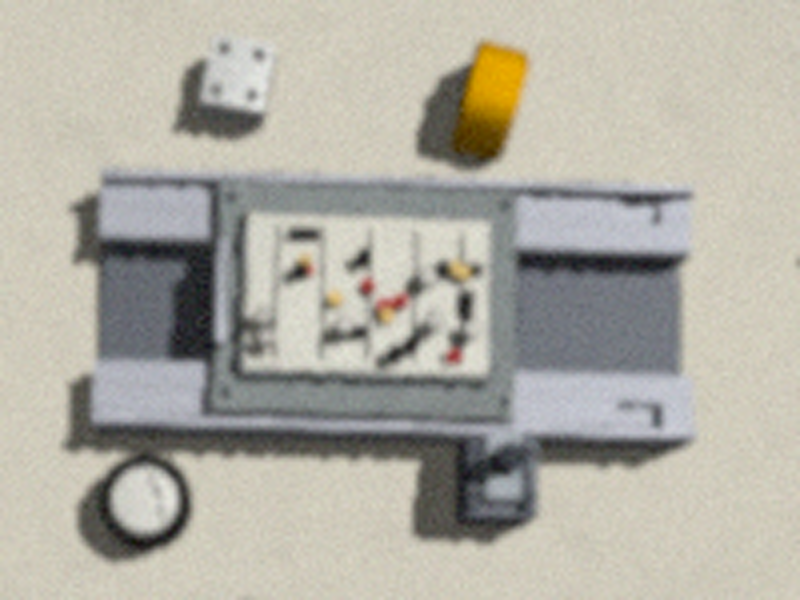

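The crop confirms it: a white trainer on a grey board in the bay, with the upright lip on its left end at crop (222,290) and the keeper knob at about (495,455). Next I fit the poses.

```bash
cat > fit.py <<'E'
from h import *
from scipy.optimize import minimize
def cloud(n=5):
    D=[];c=manip.calibration("top")
    for _ in range(n):
        p,d=manip.camera("top");D.append(np.where(d>0,d,np.nan))
    return p,unproj(c,np.nanmedian(D,0))
def loc(X,q):
    c,s=np.cos(q[2]),np.sin(q[2]);dx,dy=X[:,0]-q[0],X[:,1]-q[1]
    return c*dx+s*dy,-s*dx+c*dy
def model(x,y,cx,zc=.04):
    a=abs(y);z=np.zeros_like(x)
    i=(x>-.185)&(x<.178)&(a<.0785)
    z[i]=.008;z[i&(a>.038)]=.04;z[i&(a>.0727)]=.052
    z[(abs(x-cx)<.09)&(a<.07)]=zc+.016
    z[(abs(x-cx)<.075)&(a<.05)]=zc+.031
    z[(x>cx-.09)&(x<cx-.084)&(a<.032)]=zc+.032
    return z
def fit(X,q0,zc=.04):
    P=X[100:290,230:450].reshape(-1,3);P=P[np.isfinite(P).all(1)]
    x,y=loc(P,q0);k=(abs(x)<.23)&(abs(y)<.12)&~((abs(x-.06)<.04)&(y<-.07))&~((y>.095))&~((y<-.09)&(x<-.1));P=P[k]
    f=lambda q:np.minimum(abs(P[:,2]-model(*loc(P,q),q[3],zc)),.015).mean()
    best=None
    for dx in(-.008,0,.008):
      for dy in(-.008,0,.008):
        q1=np.array(q0)+[dx,dy,0,0]
        r=minimize(f,q1,method="Nelder-Mead",options=dict(initial_simplex=np.vstack([q1,q1+np.eye(4)*[.008,.008,.04,.012]]),xatol=1e-5,fatol=1e-8,maxiter=600))
        if best is None or r.fun<best.fun:best=r
    return best
E
python3 - <<'E'
from fit import *
p,X=cloud();np.savez("c0.npz",p=p,X=X)
r=fit(X,[.575,.10,-1.6,-.03]);q=r.x;print(q.round(4),r.fun)
c,s=np.cos(q[2]),np.sin(q[2]);w=lambda x,y:(q[0]+c*x-s*y,q[1]+s*x+c*y)
print("face",w(q[3]-.09,0),"knob",w(.06,-.098),"seatface",w(-.01,0))
P=X[215:260,340:390].reshape(-1,3);k=P[(P[:,2]>.085)];print("knob meas",len(k),np.median(k,0),[v.mean() for v in loc(k,q)])
for n,(u0,u1,v0,v1) in dict(block=(285,312,125,155),tape=(350,376,125,165),spool=(260,292,230,262)).items():
    P=X[v0:v1,u0:u1].reshape(-1,3);k=P[P[:,2]>.028];print(n,np.median(k,0).round(3),[v.mean().round(3) for v in loc(k,q)])
E
```

```text
[ 0.5791  0.1022 -1.6277 -0.0223] 0.00228056732669061
face (np.float64(0.5854755074177419), np.float64(0.2142754112908351)) knob (np.float64(0.47783297638430305), np.float64(0.047863841684426194)) seatface (np.float64(0.579656950718668), np.float64(0.11217463588535803))
knob meas 39 [0.47917506 0.04715728 0.09483231] [np.float64(0.06081748846913312), np.float64(-0.0968283853198792)]
block [0.726 0.197 0.04 ] [np.float64(-0.103), np.float64(0.141)]
tape [0.703 0.041 0.056] [np.float64(0.053), np.float64(0.129)]
spool [0.466 0.26  0.036] [np.float64(-0.151), np.float64(-0.122)]
```

The fit agrees with the independent knob measurement to within 2 mm, and the carrier is 102 mm short of the seat. Bay yaw is -1.628, so I turn the tool by 0.466 rad and close the gripper.

step_arm:
  motion:
    - [1,0,0,0,1]
    - [1,0,0,0,1]
    - [1,0,0,0,1]
    - [1,0,0,0,0.107]
    - [1,0,0,0,0]

```text
time: 0.85
eef_pos: [0.2484, -0.5735, 0.2306]
tool_rot: [-3.14, 0.085, 0.0]
ft_force: [-0.1, -0.1, 0.1]
gripper_width: 0.055
gripper_force: 0.0
```

```bash
cat > go.py <<'E'
from h import *
from scipy.spatial.transform import Rotation as R
import sys
q=np.array([.5791,.1022,-1.6277])
def rel(x,y,z):
    "tool-frame shift (units of 4 cm) from present pose to a bay point; also present bay coords"
    s=manip.sense();c,n=np.cos(q[2]),np.sin(q[2])
    M=np.array([[c,-n,0],[n,c,0],[0,0,1]]);o=np.array([q[0],q[1],0])
    T=R.from_rotvec(s["tool_rot"]).as_matrix()
    print("t",round(s["time"],2),"bay",(M.T@(s["eef_pos"]-o)).round(4),"F_bay",(M.T@s["ft_force"]).round(2),"w",round(s["gripper_width"],4))
    print("toolx ang",np.arctan2(T[1,0],T[0,0]).round(4),"z",T[:,2].round(4))
    print("units",(T.T@(o+M@[x,y,z]-s["eef_pos"])/.04).round(3))
if __name__=="__main__": rel(*map(float,sys.argv[1:]))
E
python3 go.py -.155 0 .2
```

```text
t 0.85 bay [ 0.6934 -0.2917  0.2306] F_bay [ 0.08 -0.14  0.09] w 0.055
toolx ang -0.054 z [-0.  0. -1.]
units [  7.355 -21.189   0.764]
```

step_arm:
  motion:
    - [1,0.29,-0.85,0,0.02]
    - [1,0.29,-0.85,0,0]
    - [1,0.29,-0.85,0,0]
    - [1,0.29,-0.85,0,0]
    - [1,0.29,-0.85,0,0]

```text
time: 1.35
eef_pos: [0.3168, -0.406, 0.2306]
tool_rot: [3.14, -0.089, 0.0]
ft_force: [0.3, -0.3, 0.3]
gripper_width: 0.0149
gripper_force: 0.0
```

step_arm:
  motion:
    - [1,0.29,-0.85,0,0]
    - [1,0.29,-0.85,0,0]
    - [1,0.29,-0.85,0,0]
    - [1,0.29,-0.85,0,0]
    - [1,0.29,-0.85,0,0]

```text
time: 1.85
eef_pos: [0.385, -0.2397, 0.2308]
tool_rot: [3.14, -0.089, 0.001]
ft_force: [0.5, -0.7, 1.0]
gripper_width: 0.0005
gripper_force: 0.0
```

step_arm:
  motion:
    - [1,0.29,-0.85,0,0]
    - [1,0.29,-0.85,0,0]
    - [1,0.29,-0.85,0,0]
    - [1,0.29,-0.85,0,0]
    - [1,0.29,-0.85,0,0]

```text
time: 2.35
eef_pos: [0.4531, -0.0734, 0.2308]
tool_rot: [3.14, -0.089, 0.001]
ft_force: [1.9, 0.0, -0.9]
gripper_width: 0.0007
gripper_force: 0.0
```

step_arm:
  motion:
    - [1,0.29,-0.85,0,0]
    - [1,0.29,-0.85,0,0]
    - [1,0.29,-0.85,0,0]
    - [1,0.29,-0.85,0,0]
    - [1,0.29,-0.85,0,0]

```text
time: 2.85
eef_pos: [0.5213, 0.0929, 0.2307]
tool_rot: [3.14, -0.089, 0.001]
ft_force: [0.6, -0.2, 0.8]
gripper_width: 0.0006
gripper_force: 0.0
```

step_arm:
  motion:
    - [1,0.29,-0.85,0,0]
    - [1,0.29,-0.85,0,0]
    - [1,0.29,-0.85,0,0]
    - [1,0.29,-0.85,0,0]
    - [1,0,0,0,0]

```text
time: 3.35
eef_pos: [0.5759, 0.2279, 0.2301]
tool_rot: [-3.139, 0.084, -0.0]
ft_force: [-0.5, -0.3, 0.9]
gripper_width: 0.0002
gripper_force: 0.0
```

```bash
python3 go.py -.155 0 .055
```

```text
t 3.35 bay [-0.1254 -0.0103  0.2301] F_bay [ 0.34 -0.49  0.88] w 0.0002
toolx ang -0.0535 z [ 2.0e-04  1.5e-03 -1.0e+00]
units [ 0.26  -0.734  4.379]
```

step_arm:
  motion:
    - [1,0.26,-0.73,0,0]
    - [1,0,0,0.9,0]
    - [1,0,0,0.9,0]
    - [1,0,0,0.5,0]
    - [1,0,0,0,0]

```text
time: 3.85
eef_pos: [0.5845, 0.2514, 0.1342]
tool_rot: [3.138, -0.091, -0.012]
ft_force: [-1.1, -0.6, -0.0]
gripper_width: 0.0008
gripper_force: 0.0
```

```bash
python3 go.py -.155 0 .055
python3 - <<'E'
from h import *
c,p,d=grab("scene");q=p[100:300,180:420];save("s1.png",cv2.resize(np.clip(q*1.5,0,255).astype(np.uint8),None,fx=3,fy=3))
E
```

```text
t 3.85 bay [-0.1492 -0.0031  0.1342] F_bay [ 0.63 -1.1  -0.01] w 0.0008
toolx ang -0.0582 z [-0.0077 -0.0025 -1.    ]
units [ 0.092 -0.15   1.978]
```

View pics/s1.png

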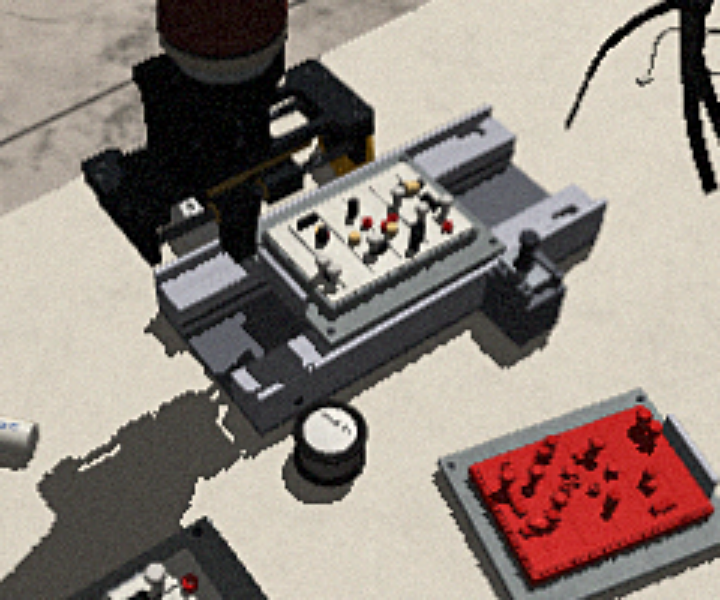

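The fingers hover behind the lip (crop about (240,240)), with the body above the trainer and the spool clear at (333,440). Now I lower.

step_arm:
  motion:
    - [1,0,-0.1,0,0]
    - [1,0,0,0.7,0]
    - [1,0,0,0.7,0]
    - [1,0,0,0,0]
    - [1,0,0,0,0]

```text
time: 4.4
eef_pos: [0.5885, 0.2571, 0.0842]
tool_rot: [-3.14, 0.094, -0.002]
ft_force: [0.5, 0.7, 0.8]
gripper_width: -0.0
gripper_force: 0.0
```

```bash
python3 go.py -.155 0 .055
```

```text
t 4.4 bay [-0.1552  0.0006  0.0842] F_bay [-0.74  0.49  0.83] w -0.0
toolx ang -0.0599 z [ 1.4e-03  4.0e-04 -1.0e+00]
units [-0.016  0.005  0.729]
```

step_arm:
  motion:
    - [1,0,0,0.6,0]
    - [1,0,0,0.1,0]
    - [1,0,0.2,0,0]
    - [1,0,0.2,0,0]
    - [1,0,0,0,0]

```text
time: 4.9
eef_pos: [0.5878, 0.2397, 0.0561]
tool_rot: [-3.14, 0.096, -0.003]
ft_force: [0.5, -0.6, 0.1]
gripper_width: 0.0004
gripper_force: 0.0
```

```bash
python3 go.py -.1 0 .055
```

```text
t 4.9 bay [-0.1378  0.0008  0.0561] F_bay [0.6  0.49 0.14] w 0.0004
toolx ang -0.0613 z [ 1.9e-03  1.0e-04 -1.0e+00]
units [-0.016  0.945  0.027]
```

step_arm:
  motion:
    - [1,0,0.15,0,0]
    - [1,0,0.15,0,0]
    - [1,0,0.15,0,0]
    - [1,0,0.15,0,0]
    - [1,0,0.15,0,0]

```text
time: 5.4
eef_pos: [0.5851, 0.211, 0.0548]
tool_rot: [-3.139, 0.095, -0.001]
ft_force: [0.7, 3.9, 0.6]
gripper_width: 0.0007
gripper_force: 2.0
```

step_arm:
  motion:
    - [1,0,0.15,0,0]
    - [1,0,0.15,0,0]
    - [1,0,0.15,0,0]
    - [1,0,0.15,0,0]
    - [1,0,0,0,0]

```text
time: 5.9
eef_pos: [0.5837, 0.1859, 0.0547]
tool_rot: [3.139, -0.095, 0.0]
ft_force: [0.1, 1.3, 1.1]
gripper_width: 0.0005
gripper_force: 0.5
```

Run:
```python
from fit import *
import go
go.rel(-.025,0,.055)
```

```text
t 5.9 bay [-0.0838 -0.0002  0.0547] F_bay [-1.3   0.02  1.14] w 0.0005
toolx ang -0.0608 z [ 1.e-04 -7.e-04 -1.e+00]
units [ 0.011  1.47  -0.006]
```

step_arm:
  motion:
    - [1,0,0.15,0,0]
    - [1,0,0.15,0,0]
    - [1,0,0.15,0,0]
    - [1,0,0.15,0,0]
    - [1,0,0.15,0,0]

```text
time: 6.4
eef_pos: [0.5817, 0.1566, 0.0546]
tool_rot: [-3.14, 0.095, -0.0]
ft_force: [0.9, 5.2, 2.7]
gripper_width: 0.0006
gripper_force: 2.7
```

step_arm:
  motion:
    - [1,0,0.1,0,0]
    - [1,0,0.1,0,0]
    - [1,0,0.1,0,0]
    - [1,0,0.05,0,0]
    - [1,0,0.05,0,0]

```text
time: 6.9
eef_pos: [0.5808, 0.1409, 0.0546]
tool_rot: [-3.14, 0.095, -0.0]
ft_force: [0.5, 4.7, 3.1]
gripper_width: 0.0006
gripper_force: 2.8
```

```bash
python3 go.py -.025 0 .055
```

```text
t 6.9 bay [-0.0387 -0.0005  0.0546] F_bay [-4.77  0.27  3.07] w 0.0006
toolx ang -0.0604 z [ 1.e-04  2.e-04 -1.e+00]
units [ 0.014  0.343 -0.009]
```

step_arm:
  motion:
    - [1,0,0.05,0,0]
    - [1,0,0.05,0,0]
    - [1,0,0.05,0,0]
    - [1,0,0.05,0,0]
    - [1,0,0.05,0,0]

```text
time: 7.4
eef_pos: [0.5801, 0.131, 0.0546]
tool_rot: [-3.14, 0.095, -0.0]
ft_force: [0.2, 5.1, 3.0]
gripper_width: 0.0009
gripper_force: 2.8
```

step_arm:
  motion:
    - [1,0,0.03,0,0]
    - [1,0,0.03,0,0]
    - [1,0,0.03,0,0]
    - [1,0,0,0,0]
    - [1,0,0,0,0]

```text
time: 7.9
eef_pos: [0.5799, 0.1273, 0.0546]
tool_rot: [3.14, -0.095, -0.0]
ft_force: [0.1, 4.7, 2.6]
gripper_width: 0.0003
gripper_force: 2.2
```

```bash
python3 go.py -.025 0 .055
```

```text
t 7.9 bay [-0.0251 -0.0006  0.0546] F_bay [-4.74 -0.16  2.6 ] w 0.0003
toolx ang -0.0603 z [-0.e+00 -2.e-04 -1.e+00]
units [ 0.015  0.003 -0.011]
```

```bash
cat > chk.py <<'E'
from fit import *
q=[.5791,.1022,-1.6277]
z=np.load("c0.npz")["X"];p,X=cloud(6);save("top_%d.png"%(manip.sense()["time"]*100),p)
def strip(X,cx):
    P=X.reshape(-1,3);P=P[np.isfinite(P).all(1)];x,y=loc(P,q)
    for n,k in dict(far=(abs(x-cx)<.085)&(abs(y-.06)<.006),near=(abs(x-cx)<.085)&(abs(y+.06)<.006),front=(abs(x-cx-.083)<.004)&(abs(y)<.06)).items():
        print(n,k.sum(),np.median(P[k,2]).round(4),end=" | ")
    k=(abs(y)<.066)&(abs(y)>.056)&(P[:,2]>.0445)&(P[:,2]<.07);print("front x pct",np.percentile(x[k],[97,99,100]).round(4))
strip(z,-.0223);strip(X,.08)
for zc in(.04,.033):
    r=fit(X,q+[.08],zc);print(zc,r.x.round(4),r.fun)
E
python3 chk.py
```

```text
far 336 0.0559 | near 362 0.0561 | front 185 0.0561 | front x pct [0.0674 0.3404 0.3495]
far 116 0.0563 | near 185 0.4318 | front 128 0.0558 | front x pct [0.3412 0.3465 0.3492]
0.04 [ 0.5788  0.102  -1.629   0.0752] 0.007383279366748439
0.033 [ 0.5789  0.1021 -1.6287  0.0762] 0.007876776295026654
```

The board is still riding (top at 56 mm) with x at about 75.5 mm, so a few mm remain.

step_arm:
  motion:
    - [1,0,0.03,0,0]
    - [1,0,0.03,0,0]
    - [1,0,0.03,0,0]
    - [1,0,0,0,0]
    - [1,0,0,0,0]

```text
time: 8.7
eef_pos: [0.5792, 0.1232, 0.054]
tool_rot: [3.139, -0.095, -0.002]
ft_force: [0.4, 0.4, 0.0]
gripper_width: 0.0001
gripper_force: 0.0
```

```bash
python3 go.py -.025 0 .055; python3 chk.py
```

```text
t 8.7 bay [-0.021  -0.0011  0.054 ] F_bay [-0.38  0.33  0.04] w 0.0001
toolx ang -0.0605 z [-1.3e-03 -9.0e-04 -1.0e+00]
units [ 0.027 -0.101 -0.025]
far 336 0.0559 | near 362 0.0561 | front 185 0.0561 | front x pct [0.0674 0.3404 0.3495]
far 95 0.0489 | near 171 0.4407 | front 146 0.0491 | front x pct [0.3433 0.3497 0.5112]
0.04 [ 0.5789  0.102  -1.6267  0.0794] 0.007892820543074906
0.033 [ 0.5789  0.1017 -1.6268  0.0786] 0.007385273443394399
```

The board has dropped: its top is at 49 mm on the far and front edges, x is about 79 mm, and there's no contact force. I back off, rise and go to the knob.

step_arm:
  motion:
    - [1,0,-0.3,0,0]
    - [1,0,-0.6,0,0]
    - [1,0,0,-0.5,0]
    - [1,0,0,-0.9,0]
    - [1,0,0,-0.9,0]

```text
time: 9.5
eef_pos: [0.581, 0.1608, 0.1467]
tool_rot: [3.14, -0.093, -0.003]
ft_force: [0.6, -0.2, 0.0]
gripper_width: 0.0003
gripper_force: 0.0
```

step_arm:
  motion:
    - [1,0,0,-0.5,0]
    - [1,-0.8,0,0,0]
    - [1,-0.8,0,0,0]
    - [1,-0.8,0,0,0]
    - [1,-0.8,0,0,0]

```text
time: 10.0
eef_pos: [0.4529, 0.1682, 0.1666]
tool_rot: [-3.14, 0.094, -0.0]
ft_force: [0.8, 0.6, 0.4]
gripper_width: 0.0003
gripper_force: 0.0
```

step_arm:
  motion:
    - [1,-0.5,0.5,0,0]
    - [1,0,0.8,0,0]
    - [1,0,0.8,0,0]
    - [1,0,0.8,0,0]
    - [1,0,0,0,0]

```text
time: 10.5
eef_pos: [0.4273, 0.0509, 0.1669]
tool_rot: [3.139, -0.099, 0.001]
ft_force: [0.5, -0.7, 0.2]
gripper_width: 0.0004
gripper_force: 0.0
```

```bash
python3 go.py .06 -.15 .078;python3 chk.py
python3 - <<'E'
from h import *
c,p,d=grab("scene");q=p[100:300,180:420];save("s2.png",cv2.resize(np.clip(q*1.5,0,255).astype(np.uint8),None,fx=3,fy=3))
E
```

```text
t 10.5 bay [ 0.0599 -0.1487  0.1669] F_bay [0.67 0.54 0.17] w 0.0004
toolx ang -0.0632 z [ 9.e-04 -1.e-03 -1.e+00]
units [-3.500e-02  1.000e-03  2.222e+00]
far 336 0.0559 | near 362 0.0561 | front 185 0.0561 | front x pct [0.0674 0.3404 0.3495]
far 331 0.0488 | near 102 0.049 | front 99 0.049 | front x pct [0.3354 0.3406 0.3499]
0.04 [ 0.5787  0.1019 -1.6317  0.0787] 0.003807550773231664
0.033 [ 0.5788  0.102  -1.6302  0.0784] 0.0023395060871985607
```

View pics/s2.png

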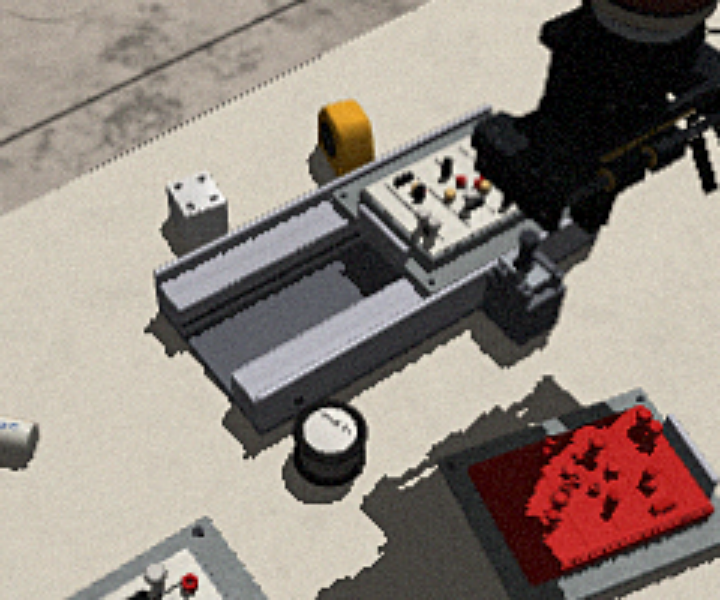

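The board is seated level and clear of the gripper, the bystanders are untouched, and the knob is at crop (528,245). I lower on its near side.

step_arm:
  motion:
    - [1,0,0,0.8,0]
    - [1,0,0,0.8,0]
    - [1,0,0,0.6,0]
    - [1,0,0,0,0]
    - [1,0,0,0,0]

```text
time: 11.35
eef_pos: [0.4271, 0.0534, 0.0787]
tool_rot: [-3.14, 0.093, 0.002]
ft_force: [1.4, 0.9, 0.6]
gripper_width: 0.0006
gripper_force: 0.0
```

```bash
python3 go.py .06 -.089 .078
```

```text
t 11.35 bay [ 0.0574 -0.149   0.0787] F_bay [-0.96  1.3   0.55] w 0.0006
toolx ang -0.0595 z [-1.e-03  2.e-04 -1.e+00]
units [1.5   0.062 0.017]
```

step_arm:
  motion:
    - [1,0.2,0.05,0,0]
    - [1,0.2,0,0,0]
    - [1,0.2,0,0,0]
    - [1,0.1,0,0,0]
    - [1,0.1,0,0,0]

```text
time: 11.85
eef_pos: [0.4597, 0.0489, 0.0788]
tool_rot: [-3.14, 0.095, -0.001]
ft_force: [0.4, 0.7, -0.2]
gripper_width: 0.0006
gripper_force: 0.0
```

step_arm:
  motion:
    - [1,0.1,0,0,0]
    - [1,0.1,0,0,0]
    - [1,0.1,0,0,0]
    - [1,0.1,0,0,0]
    - [1,0,0,0,0]

```text
time: 12.35
eef_pos: [0.4755, 0.048, 0.0785]
tool_rot: [-3.14, 0.095, -0.001]
ft_force: [-0.0, -0.2, 0.2]
gripper_width: 0.0003
gripper_force: 0.0
```

```bash
python3 go.py .06 -.089 .078
```

```text
t 12.35 bay [ 0.06   -0.1004  0.0785] F_bay [ 0.17 -0.    0.18] w 0.0003
toolx ang -0.0603 z [ 4.e-04  0.e+00 -1.e+00]
units [ 0.285 -0.001  0.013]
```

step_arm:
  motion:
    - [1,0.1,0,0,0]
    - [1,0.1,0,0,0]
    - [1,0.05,0,0,0]
    - [1,0.05,0,0,0]
    - [1,0.05,0,0,0]

```text
time: 12.85
eef_pos: [0.4862, 0.0474, 0.078]
tool_rot: [-3.14, 0.094, 0.011]
ft_force: [-16.3, 1.2, 11.7]
gripper_width: 0.0003
gripper_force: 8.4
```

```bash
python3 go.py .06 -.089 .078
```

```text
t 12.85 bay [ 0.06   -0.0897  0.078 ] F_bay [ -0.23 -16.31  11.66] w 0.0003
toolx ang -0.06 z [-7.2e-03  3.0e-04 -1.0e+00]
units [ 0.017  0.001 -0.   ]
```

It reached the stop at the expected place (y = -0.0897, 16 N). I hold briefly, then back off and check.

step_arm:
  motion:
    - [1,0,0,0,0]
    - [1,0,0,0,0]
    - [1,-0.2,0,0,0]
    - [1,-0.8,0,0,0]
    - [1,-0.8,0,0,0]

```text
time: 13.35
eef_pos: [0.4171, 0.0514, 0.0787]
tool_rot: [3.14, -0.095, 0.002]
ft_force: [-0.8, -0.2, -0.5]
gripper_width: 0.0004
gripper_force: 0.0
```

step_arm:
  motion:
    - [1,0,0,-0.8,0]
    - [1,0,0,-0.8,0]
    - [1,0,0.8,-0.8,0]
    - [1,0,0.8,0,0]
    - [1,0,0.8,0,0]

```text
time: 13.85
eef_pos: [0.4127, -0.0456, 0.1766]
tool_rot: [3.139, -0.093, 0.009]
ft_force: [1.5, -0.4, 1.2]
gripper_width: 0.0006
gripper_force: 0.0
```

step_arm:
  motion:
    - [1,0,0.8,0,0]
    - [1,0,0.8,0,0]
    - [1,0,0.8,0,0]
    - [1,0,0,0,0]
    - [1,0,0,0,0]

```text
time: 14.35
eef_pos: [0.4056, -0.1406, 0.1746]
tool_rot: [-3.14, 0.098, -0.001]
ft_force: [-0.5, 0.4, -0.4]
gripper_width: 0.0006
gripper_force: 0.0
```

```bash
python3 chk.py
python3 - <<'E'
from fit import *
q=[.5791,.1022,-1.6277]
p,X=cloud(3);P=X[200:260,340:400].reshape(-1,3);k=P[(P[:,2]>.085)&(P[:,2]<.105)];x,y=loc(k,q)
m=(abs(x-.06)<.015)&(abs(y+.085)<.03);print(m.sum(),x[m].mean(),y[m].mean());print(manip.sense()["ft_force"])
save("t3.png",cv2.resize(np.clip(p[120:270,240:440]*1.6,0,255).astype(np.uint8),None,fx=4,fy=4))
E
```

```text
far 336 0.0559 | near 362 0.0561 | front 185 0.0561 | front x pct [0.0674 0.3404 0.3495]
far 325 0.049 | near 334 0.0495 | front 147 0.049 | front x pct [0.1686 0.34   0.3458]
0.04 [ 0.5788  0.1021 -1.6289  0.079 ] 0.0036225468580123273
0.033 [ 0.5787  0.1023 -1.6315  0.0787] 0.0020762954471626387
36 0.060372801747273525 -0.07270132248440958
[-0.24238597  0.03280962 -0.60950009]
```

View pics/t3.png

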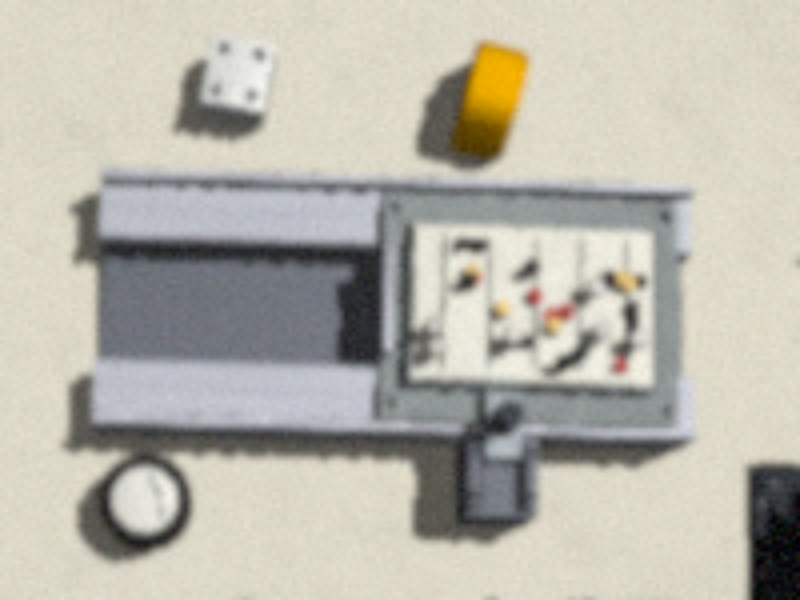

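The board is seated, the bolt lies over its edge at crop (505,410) with the knob at y ≈ -72.7 mm (fully in is -72), the bystanders haven't moved, and the robot is clear.

```bash
python3 -c "
from workcell import manip
print(manip.close_job())"
```

```text
the job is handed in; nothing more can be done
None
```

I pushed the board until it dropped level into its notches, pushed the keeper bolt fully in over its edge, and handed the job in with the robot clear and the loose items unmoved; the hand-in did not report a verdict.

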